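Un-nest the measuring cups onto their drip dishes

ROBOT

A 6-joint arm with a two-finger parallel gripper is mounted at the origin on the work surface. World frame = base frame: x ahead of the robot, y to its left, z up, the work surface at z = 0. Lengths are in m, angles in degrees, forces in N, time in s.
With the tool pointing down it reaches from about 0.35 to 0.875 m from the base axis. Payload 4.2 kg.
Tool frame: the origin (TCP) lies between the finger pads; the fingertips stand 17 mm ahead of it and the grasp point (between the pads) lies 2 mm behind it; z points along the fingers, y is the line along which they close (so a half turn about z gives the same grasp; the last joint's range is limited). The gripper opens to 87 mm and grips with 3 to 60 N. Pads are 19 mm wide; open, the fingers measure 117 mm over their backs; the gripper's body (75 mm by 190 mm) begins 51 mm behind the grasp point.
Start: joints at [-48.61, 22.042, 0.453, 0, -68.411, -14.817], TCP at [0.28, -0.559, 0.24] pointing down, gripper open.
Joint ranges: [-179.83, 179.83], [-69.29, 118.12], [-61.27, 80.66], [-181.25, 117.63], [-171.15, -9.14], [-177.46, 177.46]. Speed limits (degrees/s): [159.86, 159.86, 180, 180, 180, 180].

INTERFACE

Orientations are given as a 3x3 rotation matrix whose columns are the frame's x, y, z axes.
In Python, from station import r gives the robot as it stands.
- The arm moves only by the tool servo_tool, never from a script. Its argument "targets" is a list of rows, each a list of 5 numbers: the shift along the world's x, y, z in units of 30 mm (1.0 is 30 mm), then the turn about the world's z in rad, then the finger opening in mm, from 0 to 87. In form: [[x, y, z, turn, gripper], ...]. A call has exactly 5 rows; each row is the pose to reach, as a shift and turn from the pose commanded when the call began; what a row does not reach only later rows make up. A row lasts 1/12 s, in which the tool goes at most 41.7 mm and 7.16 degrees, less where a joint would pass 70% of its speed; a pose out of reach is approached as far as the arm can. A call with a gripper value outside its range is refused whole. The fingers move at their own pace and stop on an object; the grip force is fixed at half the most. Time passes only in rows, so rows that repeat a pose let the fingers close, or fill a call up. It gives the time, the measured TCP pose, the force, the opening and the grip force at its end, in the units of the state.
- r.sense(): the state, without advancing time (a new reading comes with each control period).
- r.capture(name): name is "scene" or "top"; returns a dict with "pixels" (420x560x3 uint8, red, green, blue), "fx", "fy", "cx", "cy" (pixels), "world_from_camera" (4x4, takes a point from camera to world coordinates). Camera axes: x right, y down, z forward; pixel columns grow to the right and rows downward; lengths in m; the calibration is good to about 2 mm. A picture is of the moment at which its call begins. There is no depth.
- r.finish_job(): hands the job in; it is judged then, once.
The state is a dict: "time_s": time; "joints": joint angles; "joint_velocities": joint speeds; "effort": joint torques, N m; "tcp_pos": TCP position; "ee_rot": TCP orientation; "wrist_force": force on the tool from outside, world axes, zero at the start; "moment": the same for the moment, N m; "gripper_width": opening from 0.0 (shut) to 1.0 (fully open); "gripper_force": force on a finger pad.
Only numpy, scipy, OpenCV 4.12 (cv2) and the standard library are available. Lean on these libraries where they do the work, as an engineer would, in place of code of your own. Each camera call takes 0.05 s, during which the arm holds its last target. There are 200 camera calls.

TASK

The nested green measuring cups were put away damp: take the nest apart and stand each cup upright in the steel drip dish of its own size, the largest cup in the largest dish and so on down to the smallest, each sitting flat on the dish floor, so that they can air. Leave the mortar and the canister where they stand.

Things in the scene. Friction and masses are not known exactly. Their poses are not given: they have to be found in the camera images.
- cup_large: largest, outermost green measuring cup: outer diameter 84, height 52, wall 3, base 12 thick, 60 g. Origin: centre of underside, z up. Flat straight handle along its own +x, from the wall to 92 from the axis, 14 wide, 8 thick, top flush with the rim. Stands on the mat (top 4 above the work surface).
- cup_medium: second largest green measuring cup: outer diameter 70, height 50, wall 3, base 12 thick, 50 g. Origin: centre of underside, z up. Flat straight handle along its own +x, from the wall to 92 from the axis, 14 wide, 8 thick, top flush with the rim. Starts on the floor of the next larger cup, 4 play all round, rim 10 above its rim; handles fan out about a quarter turn apart.
- cup_small: third largest green measuring cup: outer diameter 56, height 48, wall 3, base 12 thick, 42 g. Origin: centre of underside, z up. Flat straight handle along its own +x, from the wall to 92 from the axis, 14 wide, 8 thick, top flush with the rim. Starts on the floor of the next larger cup, 4 play all round, rim 10 above its rim; handles fan out about a quarter turn apart.
- cup_tiny: smallest, innermost green measuring cup: outer diameter 42, height 46, wall 3, base 12 thick, 34 g. Origin: centre of underside, z up. Flat straight handle along its own +x, from the wall to 92 from the axis, 14 wide, 8 thick, top flush with the rim. Starts on the floor of the next larger cup, 4 play all round, rim 10 above its rim; handles fan out about a quarter turn apart.
- dish_large: the largest of four round stainless steel drip dishes, for the largest cup: inner diameter about 104 (10 wider all round than its cup), outer diameter 112, floor 4 thick, rim 10 high overall. Fixed to the mat. Origin: centre of its underside (on the mat, 4 above the work surface), z up.
- dish_medium: the second largest of four round stainless steel drip dishes, for the second largest cup: inner diameter about 90 (10 wider all round than its cup), outer diameter 98, floor 4 thick, rim 10 high overall. Fixed to the mat. Origin: centre of its underside (on the mat, 4 above the work surface), z up.
- dish_small: the third largest of four round stainless steel drip dishes, for the third largest cup: inner diameter about 76 (10 wider all round than its cup), outer diameter 84, floor 4 thick, rim 10 high overall. Fixed to the mat. Origin: centre of its underside (on the mat, 4 above the work surface), z up.
- dish_tiny: the smallest of four round stainless steel drip dishes, for the smallest cup: inner diameter about 62 (10 wider all round than its cup), outer diameter 70, floor 4 thick, rim 10 high overall. Fixed to the mat. Origin: centre of its underside (on the mat, 4 above the work surface), z up.
- mortar: bystander: heavy grey granite mortar, diameter 124, bowl 95 high, with its pestle leaning in it (top of the pestle about 160 above the mat), 2.5 kg. Origin: centre of its underside.
- canister: bystander: closed stainless steel canister with a press-button lid, diameter 100, 132 high, 0.7 kg. Origin: centre of its underside.
Not all that is in view belongs to the job. What is shaped like the dish_large but purple is not meant.

How it is judged (in metres and radians):
At the end, for the whole second after the job is handed in: Each of the four cups stands upright (within about 4 degrees) and at rest on the floor of its own dish: axis within 13 mm of the dish's centre (anywhere inside the rim), underside less than 8 mm above the dish's underside (floor at 4 mm) (horizontal distance between cup_large and dish_large below 0.013 m and z of cup_large in the frame of dish_large between 0 and 0.008 m and angle between each of cup_large, cup_medium, cup_small, cup_tiny's own z axis and vertical below 0.08 rad and linear speed of each of cup_large, cup_medium, cup_small, cup_tiny below 0.02 m/s and angular speed of each of cup_large, cup_medium, cup_small, cup_tiny below 0.2 rad/s and horizontal distance between cup_medium and dish_medium below 0.013 m and z of cup_medium in the frame of dish_medium between 0 and 0.008 m and horizontal distance between cup_small and dish_small below 0.013 m and z of cup_small in the frame of dish_small between 0 and 0.008 m and horizontal distance between cup_tiny and dish_tiny below 0.013 m and z of cup_tiny in the frame of dish_tiny between 0 and 0.008 m); the robot touches nothing.
It fails at once if the mortar is pushed more than 20 mm or tipped over (distance of mortar from where it was at the start of the episode above 0.02 m or angle between mortar's own z axis and vertical above 0.3 rad).
It fails at once if the canister is pushed more than 20 mm or tipped over (distance of canister from where it was at the start of the episode above 0.02 m or angle between canister's own z axis and vertical above 0.3 rad).
It also fails if it takes over 120 s, if anything falls off the work surface, if the arm or the gripper's body presses on something with over 40 N, if the wrist force passes 120 N, or if a joint passes its speed limit or range.

## Working session

There is one attempt and no reset: what is moved stays moved. The work goes in short steps, Python scripts to look and compute and a tool call to move; the robot and the scene stay as the last step left them, time stands still between calls to the robot, and variables do not carry over. Pictures are saved under pics/ and viewed, at most 18 in all, crops included, and the job is handed in when it is done.

Besides the shell and the picture viewer there is one more tool, called after "Request:" as a command line: name --pt "numbers of a row" for each row, then --argument value for the rest. servo_tool: Moves the arm, as the interface text tells. Its arguments: {"type":"object","properties":{"targets":{"type":"array","items":{"type":"array","items":{"type":"number"}}}},"required":["targets"]}

```bash
mkdir -p pics; python3 - <<'E'
from station import r
import cv2
for n in("scene","top"):
    c=r.capture(n); cv2.imwrite(f"pics/{n}0.png",c["pixels"][:,:,::-1]); print(n,c["fx"],c["cx"],c["cy"],c["world_from_camera"].round(3).tolist())
s=r.sense();print(s)
E
```

```text
scene 413.64707152365617 280.7784077710949 210.36571455481192 [[-0.596, 0.532, -0.602, 1.102], [0.803, 0.383, -0.456, 0.447], [-0.012, -0.755, -0.656, 0.697], [0.0, 0.0, 0.0, 1.0]]
top 499.8859356465591 285.2713599017159 206.5340542746191 [[-0.005, -0.978, 0.21, 0.158], [-1.0, 0.005, 0.002, -0.002], [-0.003, -0.21, -0.978, 1.549], [0.0, 0.0, 0.0, 1.0]]
{'time_s': 0.1, 'joints': array([-4.86113707e+01,  2.20869604e+01,  3.87083908e-01, -2.41214212e-02,
       -6.84113801e+01, -1.48155018e+01]), 'joint_velocities': array([-0.05483699, -0.08784202,  0.28937122,  0.05778161, -0.09753954,
        0.03276614]), 'effort': array([-9.02272968e-04, -3.91689813e+01,  1.87936646e+01,  4.23192099e+00,
        1.34773643e-02, -7.23399307e-05]), 'tcp_pos': array([ 0.27936121, -0.55852381,  0.2385621 ]), 'ee_rot': array([[-8.94433538e-01, -4.47199804e-01, -9.90127500e-04],
       [-4.47200885e-01,  8.94431901e-01,  1.71561409e-03],
       [ 1.18379335e-04,  1.97728868e-03, -9.99998038e-01]]), 'wrist_force': array([-0.10108236, -0.25817059,  0.71831519]), 'moment': array([-0.00765789, -0.00245875,  0.01104592]), 'gripper_force': 0.0, 'gripper_width': 1.000911062139223}
```

View pics/scene0.png

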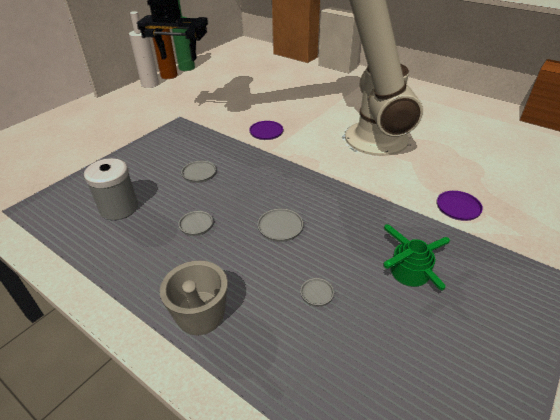

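View pics/top0.png

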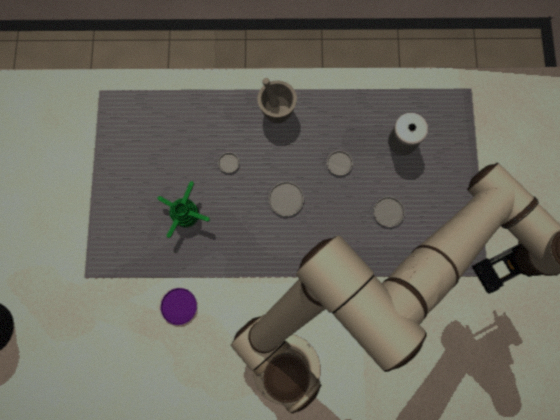

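The scene picture shows the nest at about (413,262). In the top picture the nest is at (184,212), and the dishes are at (286,200) large, (389,212) medium, (339,163) small and (229,163) tiny. The purple discs are decoys.

```bash
cat > h.py <<'E'
import numpy as np,cv2
from station import r
def cap(n):
    c=r.capture(n); c["M"]=np.array(c["world_from_camera"]); return c
def proj(c,p):
    q=np.linalg.inv(c["M"])@np.append(p,1); return np.array([c["fx"]*q[0]/q[2]+c["cx"],c["fy"]*q[1]/q[2]+c["cy"]])
def back(c,uv,z):
    d=c["M"][:3,:3]@np.array([(uv[0]-c["cx"])/c["fx"],(uv[1]-c["cy"])/c["fy"],1]);o=c["M"][:3,3]
    return o+d*(z-o[2])/d[2]
def green(im):
    a=im.astype(int); return ((a[:,:,1]>a[:,:,0]*1.6+12)&(a[:,:,1]>a[:,:,2]*1.6+12)).astype(np.uint8)
def crop(c,uv,h,k,name):
    u,v=map(int,uv); im=c["pixels"][max(v-h,0):v+h,max(u-h,0):u+h,::-1]
    cv2.imwrite(f"pics/{name}.png",cv2.resize(im,None,fx=k,fy=k,interpolation=cv2.INTER_CUBIC))
E
python3 - <<'E'
from h import *
t=cap("top");s=cap("scene")
pts={'L':((286,200),(281,224)),'M':((389,212),(200,171)),'S':((339,163),(196,222)),'T':((229,163),(318,292))}
R=dict(L=.056,M=.049,S=.042,T=.035)
for k,(a,b) in pts.items():
  for c,uv,n in((t,a,'t'),(s,b,'s')):
    im=c["pixels"];g=im.astype(float).mean(2)
    if 1:
        u,v=uv;h=32;sub=im[v-h:v+h,u-h:u+h].astype(int)
        # dishes: neutral/yellowish; mat: bluish
        m=((sub[:,:,0]-sub[:,:,2])>-3).astype(np.uint8)
        nl,lab,st,ce=cv2.connectedComponentsWithStats(m)
        i=lab[h,h]; 
        cs,_=cv2.findContours((lab==i).astype(np.uint8),cv2.RETR_EXTERNAL,cv2.CHAIN_APPROX_NONE)
        ct=max(cs,key=cv2.contourArea);e=cv2.fitEllipse(ct)
        p=back(c,(e[0][0]+u-h,e[0][1]+v-h),.012)
        print(k,n,i,st[i][4],sub[h,h],sub[5,5],np.round(e[1],1),p.round(4))
def mos(c,l,name):
    cv2.imwrite(f"pics/{name}.png",np.hstack([cv2.resize(c["pixels"][v-h:v+h,u-h:u+h,::-1],(400,400),interpolation=cv2.INTER_CUBIC) for u,v,h in l]))
cv2.imwrite("pics/n1.png",np.hstack([cv2.resize(c["pixels"][v-40:v+40,u-40:u+40,::-1],(400,400),interpolation=cv2.INTER_CUBIC) for c,u,v in((t,184,212),(s,415,258))]))
E
```

```text
L t 1 4096 [117 112 102] [89 84 84] [74.6 74.6] [5.11e-01 3.00e-04 1.20e-02]
L s 1 4096 [139 138 123] [105 103 102] [74.6 74.6] [ 0.5126 -0.0015  0.012 ]
M t 1 4096 [108 106  96] [89 85 83] [74.6 74.6] [ 0.4707 -0.3224  0.012 ]
M s 1 4095 [141 140 126] [108 107 107] [74.6 74.6] [ 0.4694 -0.3217  0.012 ]
S t 1 4096 [112 110 100] [82 78 79] [74.6 74.6] [ 0.6317 -0.17    0.012 ]
S s 1 4096 [140 137 126] [109 105 105] [74.6 74.6] [ 0.6293 -0.1753  0.012 ]
T t 1 4096 [120 115 105] [91 85 85] [74.6 74.6] [0.6337 0.1825 0.012 ]
T s 1 4096 [141 138 128] [110 110 107] [74.6 74.6] [0.6334 0.1832 0.012 ]
```

View pics/n1.png

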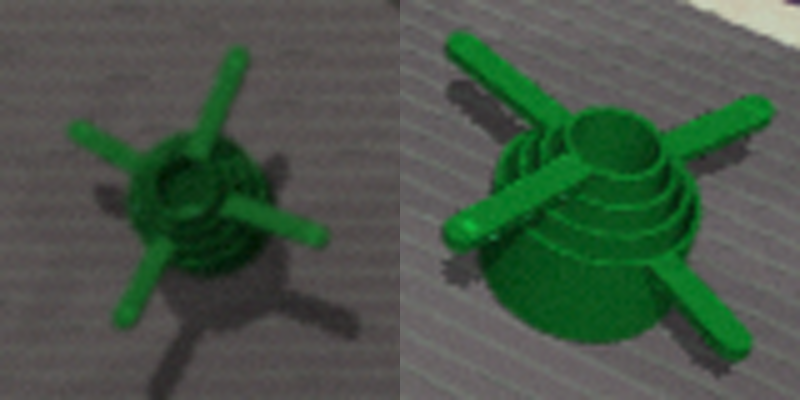

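The crop shows the four-cup nest clearly. The handle tips in the top crop are at (238,55), (80,130), (320,238), (125,320). In the scene crop they are at (455,40), (765,108), (460,232), (740,348).

```bash
python3 - <<'E'
from h import *
import itertools
t=cap("top");s=cap("scene")
pts={'L':((286,200),(281,224)),'M':((389,212),(200,171)),'S':((339,163),(196,222)),'T':((229,163),(318,292))}
for k,(a,b) in pts.items():
  for c,(u,v),n in((t,a,'t'),(s,b,'s')):
        im=cv2.GaussianBlur(c["pixels"].astype(np.float32),(0,0),.8);h=32
        sub=im[v-h:v+h,u-h:u+h]; d=sub[:,:,0]-sub[:,:,2]
        th=(np.median(d[28:36,28:36])+np.median(d[:6]))/2
        nl,lab,st,ce=cv2.connectedComponentsWithStats((d>th).astype(np.uint8))
        i=lab[h,h]
        cs,_=cv2.findContours((lab==i).astype(np.uint8),cv2.RETR_EXTERNAL,cv2.CHAIN_APPROX_NONE)
        e=cv2.fitEllipse(cv2.convexHull(max(cs,key=cv2.contourArea)))
        ctr=(e[0][0]+u-h,e[0][1]+v-h)
        print(k,n,i,st[i][4],np.round(ctr,1),np.round(e[1],1),(np.array(e[1])/c["fx"]*1500).round(),back(c,ctr,.012).round(4))
T=[(144+x/5,172+y/5) for x,y in((238,55),(80,130),(320,238),(125,320))]
S=[(375+(x-400)/5,218+y/5) for x,y in((455,40),(765,108),(460,232),(740,348))]
for i,a in enumerate(T):
  for j,b in enumerate(S):
    best=min((np.linalg.norm((back(t,a,z)-back(s,b,z))[:2]),z) for z in np.arange(.02,.12,.002))
    if best[0]<.015: print(i,j,np.round(best,3),((back(t,a,best[1])+back(s,b,best[1]))/2).round(4))
E
```

```text
L t 1 872 [286.  198.8] [32.5 34.2] [ 98. 103.] [ 0.5134 -0.0014  0.012 ]
L s 1 1121 [280.  223.9] [31.9 44.6] [116. 162.] [ 0.5144 -0.0016  0.012 ]
M t 1 681 [388.5 211.6] [28.4 30.7] [85. 92.] [ 0.4705 -0.3225  0.012 ]
M s 1 526 [198.3 170.3] [19.7 33.6] [ 71. 122.] [ 0.4705 -0.3252  0.012 ]
S t 1 462 [339.  162.9] [22.8 25.8] [68. 78.] [ 0.6304 -0.1717  0.012 ]
S s 1 611 [195.3 222.1] [23.  33.9] [ 83. 123.] [ 0.6312 -0.174   0.012 ]
T t 1 283 [228.2 162.9] [17.9 20. ] [54. 60.] [0.6325 0.1833 0.012 ]
T s 1 734 [316.9 291. ] [28.  33.2] [102. 120.] [0.6331 0.1815 0.012 ]
0 2 [0.001 0.084] [0.5472 0.2847 0.084 ]
1 3 [0.004 0.05 ] [0.5082 0.3887 0.05  ]
2 0 [0.002 0.074] [0.4366 0.2323 0.074 ]
3 1 [0.004 0.064] [0.3882 0.3523 0.064 ]
```

```bash
cat >> h.py <<'E'
DIM=dict(L=(.084,.052),M=(.070,.050),S=(.056,.048),T=(.042,.046))
def pts3(k,x,y,z0,a):
    D,H=DIM[k];th=np.linspace(0,2*np.pi,40)
    c=np.array([[x+D/2*np.cos(q),y+D/2*np.sin(q),z] for q in th for z in(z0,z0+H)])
    ca,sa=np.cos(a),np.sin(a)
    hd=np.array([[x+l*ca-w*sa,y+l*sa+w*ca,z] for l,w in((D/2-.003,-.007),(D/2-.003,.007),(.088,-.007),(.088,.007),(.092,-.003),(.092,.003)) for z in(z0+H-.008,z0+H)])
    return c,hd
def render(c,cups,u0,v0,h,K=4):
    m=np.zeros((2*h*K,2*h*K),np.uint8);Mi=np.linalg.inv(c["M"])
    for cup in cups:
        for P in pts3(*cup):
            q=P@Mi[:3,:3].T+Mi[:3,3]
            uv=np.c_[c["fx"]*q[:,0]/q[:,2]+c["cx"]-u0+h+.5,c["fy"]*q[:,1]/q[:,2]+c["cy"]-v0+h+.5]*K
            cv2.fillConvexPoly(m,cv2.convexHull((uv*16).astype(np.int32)),255,shift=4)
    return cv2.resize(m,(2*h,2*h),interpolation=cv2.INTER_AREA).astype(float)/255
def fit(ks,zs,p0,views,fixed=()):
    """p0: x,y,angle per cup; views: (cap,u,v,h)"""
    from scipy.optimize import minimize
    def soft(c,u,v,h):
        a=c["pixels"][v-h:v+h,u-h:u+h].astype(float);return green(a).astype(float)
    tg=[soft(*w) for w in views]
    mk=lambda p:[(k,p[3*i],p[3*i+1],z,p[3*i+2]) for i,(k,z) in enumerate(zip(ks,zs))]
    B=lambda m:cv2.GaussianBlur(m,(0,0),1)
    f=lambda p:sum(((B(render(w[0],mk(p)+list(fixed),*w[1:]))-B(g))**2).sum() for w,g in zip(views,tg))
    p=np.array(p0,float);st=np.tile([.005,.005,.05],len(ks))
    for _ in range(3):
        sx=np.vstack([p]+[p+np.eye(len(p))[i]*st[i] for i in range(len(p))])
        o=minimize(f,p,method="Nelder-Mead",options=dict(initial_simplex=sx,maxiter=400,xatol=1e-4,fatol=.01));p=o.x
    return p.reshape(-1,3),o.fun,sum(g.sum() for g in tg)
E
python3 - <<'E'
from h import *
t=cap("top");s=cap("scene")
ks="LMST";zs=[.004,.016,.028,.040]
tips=dict(L=(.508,.389),M=(.3882,.3523),S=(.4366,.2323),T=(.5472,.2847))
p0=[]
for k in ks: p0+=[.470,.3145,np.arctan2(tips[k][1]-.3145,tips[k][0]-.470)]
for vs in([(t,184,212,40),(s,415,258,50)],[(s,415,258,50)],[(t,184,212,40)]):
    p,f,n=fit(ks,zs,p0,vs);print(f,n);print(p.round(4).tolist(),np.degrees(p[:,2]).round(1))
E
```

```text
130.95918671204214 2894.0
[[0.4633, 0.3121, 1.0304], [0.4703, 0.3146, 2.7227], [0.4697, 0.3191, -1.937], [0.466, 0.3172, -0.3719]] [  59.   156.  -111.   -21.3]
24.51230441560497 2103.0
[[0.4619, 0.3113, 1.0233], [0.4698, 0.3177, 2.7855], [0.4666, 0.3169, -1.9092], [0.4663, 0.3157, -0.3776]] [  58.6  159.6 -109.4  -21.6]
59.89291066094543 791.0
[[0.469, 0.3164, 1.0558], [0.4708, 0.3144, 2.6927], [0.473, 0.3211, -1.9556], [0.4628, 0.3175, -0.347]] [  60.5  154.3 -112.   -19.9]
```

Request:
servo_tool --pt "1.4 6.8 -0.3 -0.16 87" --pt "1.4 6.8 -0.3 -0.16 87" --pt "1.4 6.8 -0.3 -0.16 87" --pt "1.4 6.8 -0.3 -0.16 87" --pt "1.4 6.8 -0.3 -0.16 87"

```text
time_s: 0.82
tcp_pos: [0.3215, -0.3534, 0.2305]
ee_rot: [[-0.954, -0.298, 0.0], [-0.298, 0.954, -0.0], [-0.0, -0.0, -1.0]]
wrist_force: [2.4, 0.7, -0.0]
gripper_width: 0.998
gripper_force: 0.0
```

Request:
servo_tool --pt "1.2 6.8 0 -0.3 87" --pt "1.2 6.8 0 -0.3 87" --pt "1.2 6.8 0 -0.3 87" --pt "1.2 6.8 0 -0.3 87" --pt "1.2 6.8 0 -0.3 87"

```text
time_s: 1.23
tcp_pos: [0.3549, -0.164, 0.2309]
ee_rot: [[-1.0, -0.003, 0.001], [-0.003, 1.0, -0.0], [-0.001, -0.0, -1.0]]
wrist_force: [1.6, 0.4, 0.5]
gripper_width: 1.001
gripper_force: 0.0
```

Request:
servo_tool --pt "1.2 6.8 0 -0.3 87" --pt "1.2 6.8 0 -0.3 87" --pt "1.2 6.8 0 -0.3 87" --pt "1.2 6.8 0 -0.3 87" --pt "1.2 6.8 0 -0.3 87"

```text
time_s: 1.65
tcp_pos: [0.3867, 0.015, 0.2311]
ee_rot: [[-0.956, 0.293, 0.002], [0.293, 0.956, 0.001], [-0.001, 0.001, -1.0]]
wrist_force: [1.6, -0.3, -0.4]
gripper_width: 1.001
gripper_force: 0.0
```

Request:
servo_tool --pt "1.2 6.8 0 -0.07 87" --pt "1.2 6.8 0 -0.07 87" --pt "1.2 6.8 0 -0.07 87" --pt "1.2 6.8 0 -0.07 87" --pt "1.2 6.8 0 -0.07 87"

```text
time_s: 2.07
tcp_pos: [0.4227, 0.2196, 0.231]
ee_rot: [[-0.934, 0.357, 0.001], [0.357, 0.934, 0.001], [-0.001, 0.001, -1.0]]
wrist_force: [1.5, -0.4, 0.9]
gripper_width: 1.001
gripper_force: 0.0
```

Request:
servo_tool --pt "1.44 3.25 -3 0 87" --pt "1.44 3.25 -3 0 87" --pt "1.44 3.25 -3 0 87" --pt "1.44 3.25 -3 0 87" --pt "1.44 3.25 -3 0 87"

```text
time_s: 2.48
tcp_pos: [0.4657, 0.3158, 0.137]
ee_rot: [[-0.934, 0.357, -0.004], [0.357, 0.934, -0.004], [0.002, -0.005, -1.0]]
wrist_force: [0.6, -1.2, -0.6]
gripper_width: 1.004
gripper_force: 0.0
```

```bash
python3 - <<'E'
from h import *
t=cap("top");s=cap("scene");print(r.sense()["tcp_pos"])
crop(s,(415,240),60,6,"n2")
E
```

```text
[0.46592274 0.31444977 0.14041224]
```

View pics/n2.png

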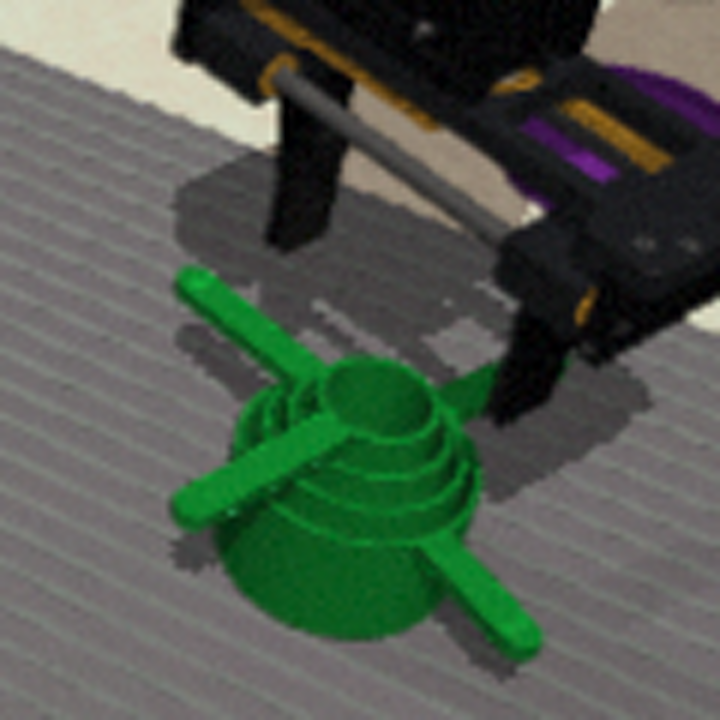

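The fingers straddle the nest, with the tips at crop (285,245) and (515,415). The tiny cup's rim sits between them, so I descend.

Request:
servo_tool --pt "0 0.05 -0.8 0 87" --pt "0 0.05 -1.45 0 87" --pt "0 0.05 -1.45 0 87" --pt "0 0.05 -1.45 0 70" --pt "0 0.05 -1.45 0 60"

```text
time_s: 3.0
tcp_pos: [0.4669, 0.3164, 0.0994]
ee_rot: [[-0.934, 0.358, 0.003], [0.358, 0.934, 0.002], [-0.002, 0.003, -1.0]]
wrist_force: [-0.8, -0.0, 0.5]
gripper_width: 0.92
gripper_force: 0.0
```

Request:
servo_tool --pt "0 0 0 0 50" --pt "0 0 0 0 45" --pt "0 0 0 0 40" --pt "0 0 0 0 30" --pt "0 0 0 0 30"

```text
time_s: 3.42
tcp_pos: [0.4662, 0.3164, 0.0974]
ee_rot: [[-0.934, 0.358, 0.0], [0.358, 0.934, 0.0], [-0.0, 0.0, -1.0]]
wrist_force: [0.8, -0.2, 0.4]
gripper_width: 0.553
gripper_force: 0.0
```

Request:
servo_tool --pt "0 0 0 0 30" --pt "0 0 0 0 30" --pt "0 0 0 0 30" --pt "0 0 0 0 30" --pt "0 0 0 0 30"

```text
time_s: 3.83
tcp_pos: [0.4661, 0.3163, 0.0972]
ee_rot: [[-0.934, 0.358, 0.0], [0.358, 0.934, 0.0], [-0.0, 0.0, -1.0]]
wrist_force: [-0.8, 0.2, 1.4]
gripper_width: 0.463
gripper_force: 30.0
```

Request:
servo_tool --pt "0 0 0.3 0 30" --pt "0 0 0.6 0 30" --pt "0 0 1.2 0 30" --pt "0 0 1.8 0 30" --pt "0 0 1.8 0 30"

```text
time_s: 4.25
tcp_pos: [0.4681, 0.318, 0.1558]
ee_rot: [[-0.934, 0.357, 0.007], [0.357, 0.934, 0.006], [-0.004, 0.008, -1.0]]
wrist_force: [0.5, 0.6, -0.0]
gripper_width: 0.47
gripper_force: 30.0
```

```bash
python3 - <<'E'
from h import *
s=cap("scene");print(r.sense()["tcp_pos"])
crop(s,(415,240),60,6,"n3")
E
```

```text
[0.46715789 0.31741326 0.15385414]
```

View pics/n3.png

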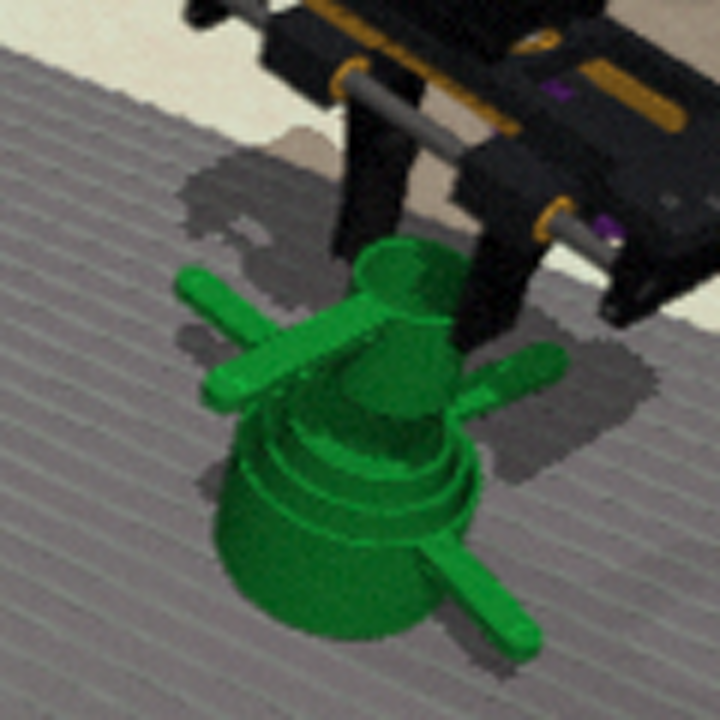

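The tiny cup is held upright and clear of the nest (rim at crop about (415,265)). Next I carry it to its dish.

Request:
servo_tool --pt "1.1 -0.9 0.5 0 30" --pt "2.2 -1.8 0.5 0 30" --pt "3.3 -2.65 0.5 0 30" --pt "4.3 -3.45 0.5 0 30" --pt "5.1 -4.1 0.5 0 30"

```text
time_s: 4.72
tcp_pos: [0.6206, 0.1912, 0.1653]
ee_rot: [[-0.933, 0.359, -0.001], [0.359, 0.933, -0.0], [0.001, -0.001, -1.0]]
wrist_force: [0.0, -0.1, -0.2]
gripper_width: 0.463
gripper_force: 30.0
```

Request:
servo_tool --pt "0.47 -0.37 0 0 30" --pt "0.47 -0.37 -0.8 0 30" --pt "0.47 -0.37 -1.7 0 30" --pt "0.47 -0.37 -2.4 0 30" --pt "0.47 -0.37 -2.4 0 30"

```text
time_s: 5.13
tcp_pos: [0.6296, 0.1803, 0.0879]
ee_rot: [[-0.933, 0.36, -0.011], [0.36, 0.933, -0.004], [0.009, -0.008, -1.0]]
wrist_force: [-0.2, -1.6, -1.0]
gripper_width: 0.464
gripper_force: 30.0
```

```bash
python3 - <<'E'
from h import *
s=cap("scene");print(r.sense()["tcp_pos"])
crop(s,(318,270),60,6,"n4")
E
```

```text
[0.63124725 0.18102072 0.09081953]
```

View pics/n4.png

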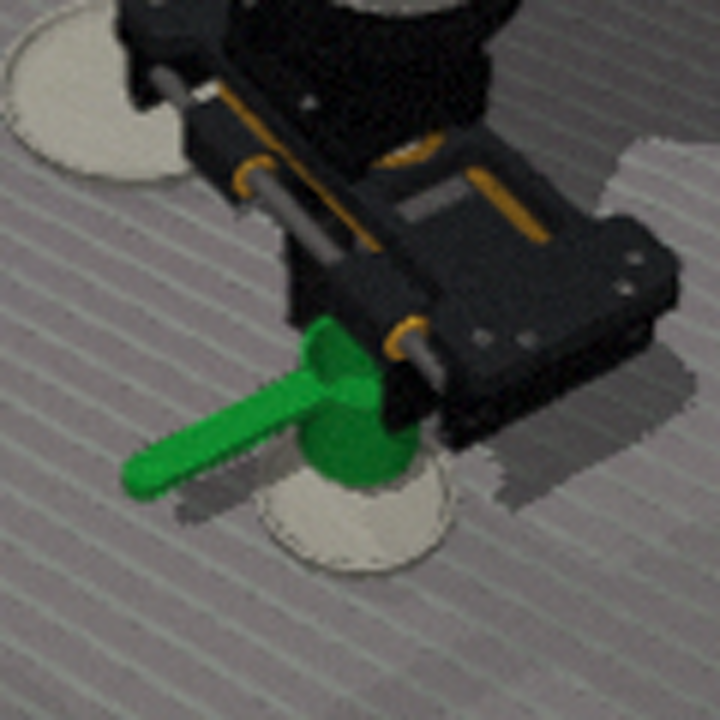

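The tiny cup hangs above its dish, with the cup base at crop about (355,440) and the dish at (355,490). They line up, so I lower it.

Request:
servo_tool --pt "0 0 -0.3 0 30" --pt "0 0 -0.6 0 30" --pt "0 0 -0.75 0 30" --pt "0 0 -0.75 0 30" --pt "0 0 -0.75 0 30"

```text
time_s: 5.6
tcp_pos: [0.6332, 0.1823, 0.0718]
ee_rot: [[-0.934, 0.358, 0.0], [0.358, 0.934, 0.0], [-0.0, 0.0, -1.0]]
wrist_force: [0.4, 0.5, 0.4]
gripper_width: 0.465
gripper_force: 30.0
```

Request:
servo_tool --pt "0 0 -0.05 0 30" --pt "0 0 -0.1 0 30" --pt "0 0 -0.1 0 30" --pt "0 0 -0.1 0 30" --pt "0 0 -0.1 0 30"

```text
time_s: 6.02
tcp_pos: [0.6333, 0.1822, 0.0688]
ee_rot: [[-0.934, 0.358, 0.0], [0.358, 0.934, 0.0], [-0.0, 0.0, -1.0]]
wrist_force: [-0.8, -0.7, -0.4]
gripper_width: 0.469
gripper_force: 30.0
```

Request:
servo_tool --pt "0 0 -0.05 0 30" --pt "0 0 -0.1 0 30" --pt "0 0 -0.12 0 30" --pt "0 0 -0.12 0 30" --pt "0 0 -0.12 0 30"

```text
time_s: 6.43
tcp_pos: [0.6332, 0.1822, 0.0652]
ee_rot: [[-0.934, 0.358, 0.0], [0.358, 0.934, -0.0], [-0.0, 0.0, -1.0]]
wrist_force: [-0.3, 0.8, 2.4]
gripper_width: 0.466
gripper_force: 30.0
```

Request:
servo_tool --pt "0 0 0 0 50" --pt "0 0 0 0 60" --pt "0 0 0 0 70" --pt "0 0 0 0 80" --pt "0 0 0 0 80"

```text
time_s: 6.85
tcp_pos: [0.6331, 0.1821, 0.0647]
ee_rot: [[-0.934, 0.358, -0.0], [0.358, 0.934, -0.0], [0.0, -0.0, -1.0]]
wrist_force: [-0.3, -0.6, 0.5]
gripper_width: 0.761
gripper_force: 0.0
```

Request:
servo_tool --pt "0 0 0.5 0 87" --pt "0 0 1.5 0 87" --pt "0 0 2.5 0 87" --pt "0 0 3 0 87" --pt "0 0 3 0 87"

```text
time_s: 7.27
tcp_pos: [0.6356, 0.1831, 0.1601]
ee_rot: [[-0.934, 0.357, 0.009], [0.357, 0.934, 0.003], [-0.007, 0.006, -1.0]]
wrist_force: [-0.0, 0.9, 0.3]
gripper_width: 0.998
gripper_force: 0.0
```

```bash
python3 - <<'E'
from h import *
t=cap("top");s=cap("scene");print(r.sense()["tcp_pos"])
p,f,n=fit("LMS",[.004,.016,.028],[.463,.312,1.03,.470,.3146,2.73,.468,.318,-1.93],[(s,415,258,50)])
print(f,n,p.round(4).tolist())
p,f,n=fit("T",[.008],[.633,.182,-.37],[(s,320,282,32)]);print(f,n,p.round(4).tolist())
cv2.imwrite("pics/n5.png",np.hstack([cv2.resize(c["pixels"][v-45:v+45,u-45:u+45,::-1],(400,400),interpolation=cv2.INTER_CUBIC) for c,u,v in((s,318,282),(s,415,258))]))
E
```

```text
[0.63309221 0.18225243 0.15531738]
22.81098007569426 2015.0 [[0.4617, 0.3115, 1.0216], [0.469, 0.3159, 2.7554], [0.4669, 0.3175, -1.9102]]
18.784097986542896 673.0 [[0.6322, 0.1797, -0.3568]]
```

View pics/n5.png

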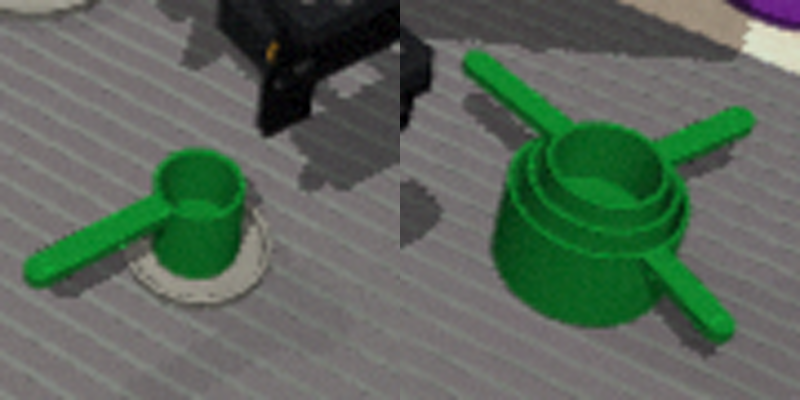

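The tiny cup stands in its dish (left crop, (200,215)). The remaining nest is undisturbed (right crop, (600,210)). Next is the small cup.

Request:
servo_tool --pt "-1.0 0.8 0 -0.12 87" --pt "-2.1 1.7 0 -0.24 87" --pt "-3.2 2.6 0 -0.36 87" --pt "-4.3 3.5 0 -0.48 87" --pt "-5.2 4.25 0 -0.6 87"

```text
time_s: 7.78
tcp_pos: [0.5116, 0.2672, 0.1472]
ee_rot: [[-0.647, 0.76, -0.052], [0.757, 0.649, 0.068], [0.085, 0.005, -0.996]]
wrist_force: [0.7, -0.7, 0.4]
gripper_width: 0.997
gripper_force: 0.0
```

Request:
servo_tool --pt "-0.33 0.27 0 -0.1 87" --pt "-0.33 0.27 0 -0.2 87" --pt "-0.33 0.27 0 -0.3 87" --pt "-0.33 0.27 0 -0.3 87" --pt "-0.33 0.27 -0.6 -0.3 87"

```text
time_s: 8.2
tcp_pos: [0.5279, 0.2246, 0.1148]
ee_rot: [[-0.462, 0.885, -0.063], [0.867, 0.465, 0.178], [0.187, 0.028, -0.982]]
wrist_force: [0.6, 1.3, 0.2]
gripper_width: 1.001
gripper_force: 0.0
```

```bash
python3 - <<'E'
from h import *
s=r.sense();print(s["joints"].round(1),s["tcp_pos"].round(4),s["ee_rot"].round(3).tolist(),s["joint_velocities"].round(1))
E
```

```text
[  33.3   24.2  -11.7  -13.4  -52.3 -177.4] [0.5279 0.2246 0.1148] [[-0.462, 0.885, -0.063], [0.867, 0.465, 0.178], [0.187, 0.028, -0.982]] [ -1.6  14.1 -15.3  -2.1  28.7   0. ]
```

Request:
servo_tool --pt "0 0 0.5 0.1 87" --pt "0 0 1 0.2 87" --pt "0 0 1 0.32 87" --pt "0 0 1 0.44 87" --pt "0 0 1 0.56 87"

```text
time_s: 8.62
tcp_pos: [0.526, 0.2251, 0.1429]
ee_rot: [[-0.855, 0.496, -0.152], [0.483, 0.868, 0.112], [0.188, 0.023, -0.982]]
wrist_force: [0.2, 0.2, -0.2]
gripper_width: 0.997
gripper_force: 0.0
```

```bash
python3 - <<'E'
from h import *
s=r.sense();print(s["joints"].round(1),s["tcp_pos"].round(4),s["ee_rot"].round(3).tolist(),s["joint_velocities"].round(1))
E
```

```text
[  33.7   24.8   -6.5  -11.5  -62.9 -147.7] [0.526  0.2251 0.1429] [[-0.855, 0.496, -0.152], [0.483, 0.868, 0.112], [0.188, 0.023, -0.982]] [  2.7   6.2   7.1   6.6 -15.5  74.6]
```

Request:
servo_tool --pt "-0.4 0.6 0.3 0.12 87" --pt "-0.8 1.2 0.3 0.24 87" --pt "-1.2 1.9 0.3 0.36 87" --pt "-1.6 2.5 0.3 0.48 87" --pt "-1.9 3.15 0.3 0.6 87"

```text
time_s: 9.03
tcp_pos: [0.4681, 0.3201, 0.1517]
ee_rot: [[-0.978, -0.081, -0.19], [-0.084, 0.996, 0.007], [0.189, 0.022, -0.982]]
wrist_force: [1.0, 0.6, 0.2]
gripper_width: 1.001
gripper_force: 0.0
```

Request:
servo_tool --pt "0 0 0 0.12 87" --pt "0 0 0 0.24 87" --pt "0 0 0 0.36 87" --pt "0 0 0 0.48 87" --pt "0 0 0 0.6 87"

```text
time_s: 9.45
tcp_pos: [0.469, 0.3197, 0.1515]
ee_rot: [[-0.759, -0.63, -0.162], [-0.622, 0.776, -0.102], [0.19, 0.024, -0.982]]
wrist_force: [0.2, -0.1, -0.3]
gripper_width: 0.999
gripper_force: 0.0
```

Request:
servo_tool --pt "0 0 0 0.1 87" --pt "0 0 0 0.2 87" --pt "0 0 0 0.2 87" --pt "0 0 0 0.2 87" --pt "0 0 0 0.2 87"

```text
time_s: 9.87
tcp_pos: [0.4692, 0.3197, 0.1523]
ee_rot: [[-0.627, -0.766, -0.139], [-0.756, 0.642, -0.129], [0.188, 0.024, -0.982]]
wrist_force: [1.0, -0.7, 0.2]
gripper_width: 1.002
gripper_force: 0.0
```

```bash
python3 - <<'E'
from h import *
s=r.sense();print(s["joints"].round(1),s["tcp_pos"].round(4),s["ee_rot"].round(3).tolist(),s["joint_velocities"].round(1))
E
```

```text
[ 49.9  26.1  -6.6  -1.4 -68.2 -89.1] [0.4692 0.3197 0.1523] [[-0.627, -0.766, -0.139], [-0.756, 0.642, -0.129], [0.188, 0.024, -0.982]] [-0.3 -0.3  0.5  0.1 -0.1  0.5]
```

Request:
servo_tool --pt "0 0 -0.8 0 87" --pt "0 0 -1.6 0 87" --pt "0 0 -2.17 0 87" --pt "0 0 -2.17 0 87" --pt "0 0 -2.17 0 87"

```text
time_s: 10.28
tcp_pos: [0.4694, 0.3194, 0.0872]
ee_rot: [[-0.627, -0.767, -0.139], [-0.756, 0.641, -0.13], [0.189, 0.024, -0.982]]
wrist_force: [0.1, 0.1, 0.4]
gripper_width: 0.999
gripper_force: 0.0
```

Request:
servo_tool --pt "0 0 0 0 70" --pt "0 0 0 0 60" --pt "0 0 0 0 50" --pt "0 0 0 0 45" --pt "0 0 0 0 45"

```text
time_s: 10.7
tcp_pos: [0.4696, 0.3201, 0.0885]
ee_rot: [[-0.626, -0.768, -0.137], [-0.757, 0.641, -0.127], [0.186, 0.024, -0.982]]
wrist_force: [-0.5, 0.6, -0.2]
gripper_width: 0.709
gripper_force: 0.0
```

Request:
servo_tool --pt "0 0 0 0 45" --pt "0 0 0 0 45" --pt "0 0 0 0 45" --pt "0 0 0 0 45" --pt "0 0 0 0 45"

```text
time_s: 11.12
tcp_pos: [0.4696, 0.32, 0.0882]
ee_rot: [[-0.626, -0.768, -0.138], [-0.757, 0.64, -0.128], [0.187, 0.024, -0.982]]
wrist_force: [-0.1, 0.4, 3.3]
gripper_width: 0.623
gripper_force: 30.0
```

Request:
servo_tool --pt "0 0 0.3 0 45" --pt "0 0 0.6 0 45" --pt "0 0 1.2 0 45" --pt "0 0 2 0 45" --pt "0 0 2.3 0 45"

```text
time_s: 11.53
tcp_pos: [0.4708, 0.321, 0.1604]
ee_rot: [[-0.626, -0.768, -0.134], [-0.758, 0.64, -0.125], [0.182, 0.023, -0.983]]
wrist_force: [0.7, 0.6, -0.5]
gripper_width: 0.616
gripper_force: 30.0
```

```bash
python3 - <<'E'
from h import *
s=cap("scene");print(r.sense()["tcp_pos"])
crop(s,(415,235),65,6,"n6")
E
```

```text
[0.47110718 0.32133151 0.16109734]
```

View pics/n6.png

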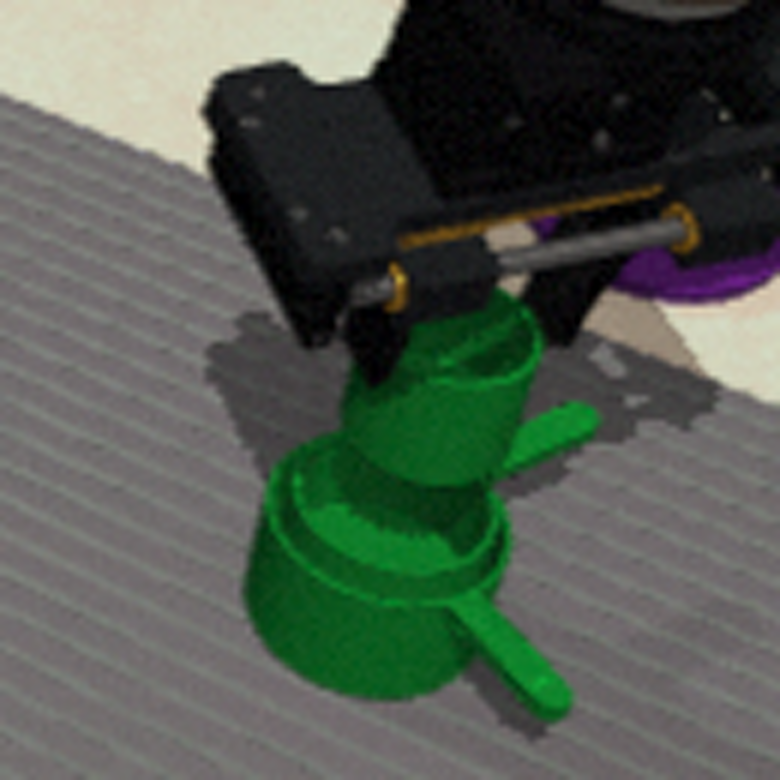

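The small cup is out and held (rim at crop about (450,340)), and the medium and large cups stay in place. I carry it to its dish.

Request:
servo_tool --pt "0.3 -0.9 0.2 0 45" --pt "0.7 -2.1 0.2 0 45" --pt "1.1 -3.3 0.2 0 45" --pt "1.5 -4.6 0.2 0 45" --pt "1.97 -5.9 0.2 0 45"

```text
time_s: 12.0
tcp_pos: [0.5281, 0.1414, 0.1622]
ee_rot: [[-0.625, -0.768, -0.139], [-0.758, 0.64, -0.128], [0.188, 0.025, -0.982]]
wrist_force: [1.2, -0.0, -0.4]
gripper_width: 0.623
gripper_force: 30.0
```

Request:
servo_tool --pt "0.43 -1.3 0 0 45" --pt "0.87 -2.6 0 0 45" --pt "1.3 -3.9 0 0 45" --pt "1.73 -5.2 0 0 45" --pt "2.1 -6.3 0 0 45"

```text
time_s: 12.42
tcp_pos: [0.5914, -0.0486, 0.162]
ee_rot: [[-0.627, -0.767, -0.139], [-0.756, 0.641, -0.128], [0.188, 0.025, -0.982]]
wrist_force: [0.7, 1.6, -0.0]
gripper_width: 0.62
gripper_force: 30.0
```

Request:
servo_tool --pt "0.4 -1.2 0 0 45" --pt "0.8 -2.4 0 0 45" --pt "1.2 -3.5 0 0 45" --pt "1.4 -4.15 0 0 45" --pt "1.4 -4.15 -0.8 0 45"

```text
time_s: 12.83
tcp_pos: [0.6368, -0.1752, 0.142]
ee_rot: [[-0.63, -0.765, -0.13], [-0.754, 0.643, -0.13], [0.183, 0.016, -0.983]]
wrist_force: [1.4, 0.6, -0.0]
gripper_width: 0.615
gripper_force: 30.0
```

Request:
servo_tool --pt "0 0 -0.5 0 45" --pt "0 0 -1 0 45" --pt "0 0 -1 0 45" --pt "0 0 -1 0 45" --pt "0 0 -1 0 45"

```text
time_s: 13.25
tcp_pos: [0.6341, -0.1705, 0.1094]
ee_rot: [[-0.626, -0.768, -0.137], [-0.757, 0.64, -0.129], [0.187, 0.023, -0.982]]
wrist_force: [-0.6, -0.0, -0.3]
gripper_width: 0.619
gripper_force: 30.0
```

```bash
python3 - <<'E'
from h import *
s=cap("scene");q=r.sense();print(q["tcp_pos"],q["joints"].round(1))
crop(s,(198,205),60,6,"n7")
E
```

```text
[ 0.6342805  -0.17046634  0.1098762 ] [  2.1  34.1  -2.6   8.1 -61.7 -46.2]
```

View pics/n7.png

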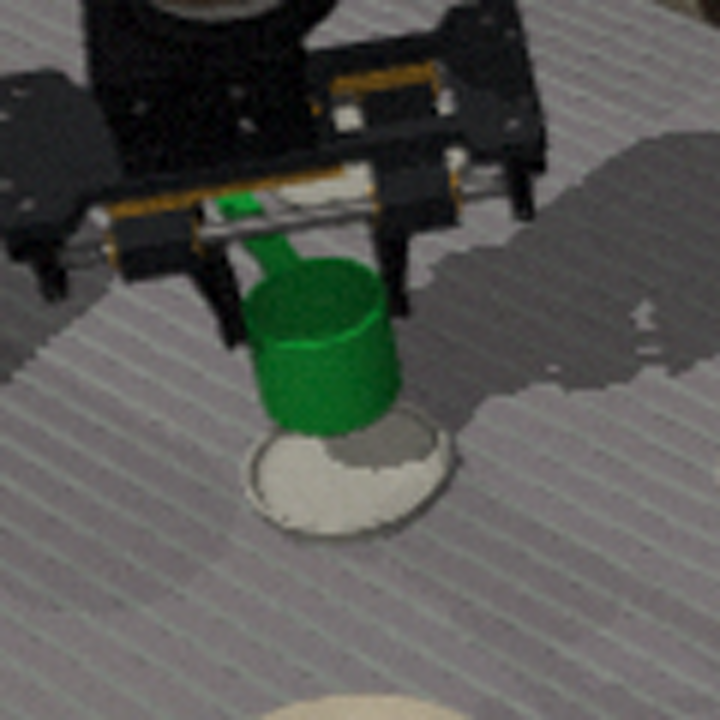

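The small cup hangs over its dish (base at crop (335,400), dish at (350,470)), which agrees with the alignment. I lower it.

Request:
servo_tool --pt "0 0 -0.4 0 45" --pt "0 0 -0.8 0 45" --pt "0 0 -1.1 0 45" --pt "0 0 -1.28 0 45" --pt "0 0 -1.28 0 45"

```text
time_s: 13.72
tcp_pos: [0.6328, -0.1705, 0.0689]
ee_rot: [[-0.625, -0.768, -0.141], [-0.757, 0.64, -0.129], [0.189, 0.026, -0.982]]
wrist_force: [0.3, 0.6, 0.4]
gripper_width: 0.617
gripper_force: 30.0
```

Request:
servo_tool --pt "0 0 -0.05 0 45" --pt "0 0 -0.1 0 45" --pt "0 0 -0.12 0 45" --pt "0 0 -0.12 0 45" --pt "0 0 -0.12 0 45"

```text
time_s: 14.13
tcp_pos: [0.6338, -0.1706, 0.0682]
ee_rot: [[-0.626, -0.768, -0.137], [-0.757, 0.64, -0.129], [0.187, 0.023, -0.982]]
wrist_force: [-1.5, 2.1, 5.4]
gripper_width: 0.622
gripper_force: 30.0
```

Request:
servo_tool --pt "0 0 0 0 60" --pt "0 0 0 0 70" --pt "0 0 0 0 80" --pt "0 0 0 0 87" --pt "0 0 0 0 87"

```text
time_s: 14.55
tcp_pos: [0.6334, -0.1707, 0.0664]
ee_rot: [[-0.626, -0.767, -0.139], [-0.757, 0.641, -0.128], [0.187, 0.025, -0.982]]
wrist_force: [-0.8, -1.3, -0.4]
gripper_width: 0.909
gripper_force: 0.0
```

Request:
servo_tool --pt "0 0 0.7 0 87" --pt "0 0 1.5 0 87" --pt "0 0 2.5 0 87" --pt "0 0 3 0 87" --pt "0 0 3 0 87"

```text
time_s: 14.97
tcp_pos: [0.636, -0.1709, 0.1615]
ee_rot: [[-0.627, -0.768, -0.13], [-0.757, 0.64, -0.13], [0.182, 0.017, -0.983]]
wrist_force: [0.2, -0.7, 0.4]
gripper_width: 0.997
gripper_force: 0.0
```

Request:
servo_tool --pt "-0.4 1.3 0 -0.1 87" --pt "-0.9 2.6 0 -0.2 87" --pt "-1.3 3.9 0 -0.3 87" --pt "-1.73 5.2 0 -0.4 87" --pt "-2.1 6.3 0 -0.5 87"

```text
time_s: 15.38
tcp_pos: [0.5691, 0.0205, 0.1558]
ee_rot: [[-0.914, -0.362, -0.185], [-0.36, 0.932, -0.046], [0.189, 0.025, -0.982]]
wrist_force: [0.8, 1.1, -0.2]
gripper_width: 1.0
gripper_force: 0.0
```

```bash
python3 - <<'E'
from h import *
s=cap("scene");t=cap("top");q=r.sense();print(q["tcp_pos"],q["joints"].round(1))
p,f,n=fit("LM",[.004,.016],[.462,.3115,1.02,.469,.316,2.75],[(s,415,258,50)])
print(f,n,p.round(4).tolist())
p,f,n=fit("S",[.008],[.631,-.173,-1.9],[(s,196,205,32)]);print(f,n,p.round(4).tolist())
cv2.imwrite("pics/n8.png",np.hstack([cv2.resize(c["pixels"][v-45:v+45,u-45:u+45,::-1],(400,400),interpolation=cv2.INTER_CUBIC) for c,u,v in((s,198,205),(s,415,258))]))
E
```

```text
[0.56922728 0.02214641 0.15628671] [ 18.1  26.   -6.4  -0.8 -68.5 -85.9]
21.565218223344814 1840.0 [[0.4622, 0.3118, 1.0204], [0.4688, 0.3157, 2.7513]]
13.926979154551379 671.0 [[0.628, -0.1775, -1.9251]]
```

View pics/n8.png

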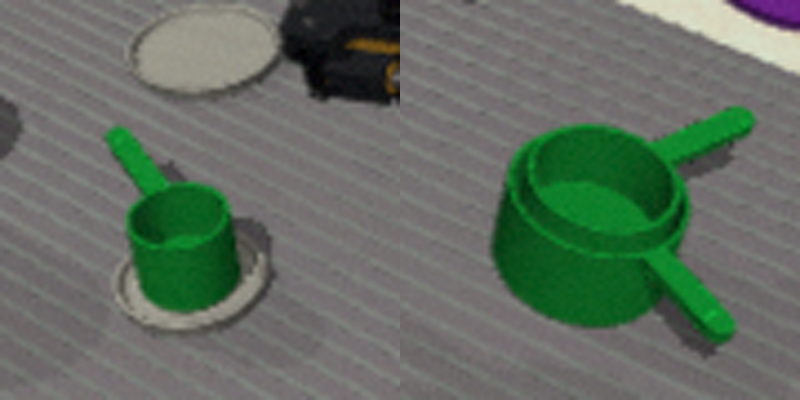

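The small cup stands flat in its dish (left crop, (185,245)), and the medium and large cups remain in the nest (right crop, (600,200)). Next is the medium cup.

Request:
servo_tool --pt "-0.4 1.3 0 -0.05 87" --pt "-0.9 2.6 0 -0.1 87" --pt "-1.3 3.9 0 -0.15 87" --pt "-1.73 5.2 0 -0.2 87" --pt "-2.1 6.3 0 -0.2 87"

```text
time_s: 15.9
tcp_pos: [0.5066, 0.2088, 0.1561]
ee_rot: [[-0.967, -0.173, -0.189], [-0.174, 0.985, -0.009], [0.188, 0.024, -0.982]]
wrist_force: [0.4, -0.2, 0.6]
gripper_width: 0.999
gripper_force: 0.0
```

Request:
servo_tool --pt "-0.4 1.2 0 0 87" --pt "-0.8 2.4 0 0 87" --pt "-1.15 3.5 0 0 87" --pt "-1.15 3.5 0 0 87" --pt "-1.15 3.5 0 0 87"

```text
time_s: 16.32
tcp_pos: [0.4723, 0.3135, 0.1558]
ee_rot: [[-0.966, -0.177, -0.189], [-0.179, 0.984, -0.011], [0.188, 0.024, -0.982]]
wrist_force: [-0.1, -0.9, -0.5]
gripper_width: 1.0
gripper_force: 0.0
```

Request:
servo_tool --pt "0 0 -0.3 0 87" --pt "0 0 -0.8 0 87" --pt "0 0 -1 0 87" --pt "0 0 -1 0 87" --pt "0 0 -1 0 87"

```text
time_s: 16.73
tcp_pos: [0.4734, 0.3112, 0.1262]
ee_rot: [[-0.967, -0.173, -0.189], [-0.174, 0.985, -0.01], [0.188, 0.023, -0.982]]
wrist_force: [-0.7, 0.7, 1.2]
gripper_width: 0.999
gripper_force: 0.0
```

```bash
python3 - <<'E'
from h import *
s=cap("scene");q=r.sense();print(q["tcp_pos"],q["joints"].round(1),q["ee_rot"].round(3).tolist())
crop(s,(415,240),60,6,"n9")
E
```

```text
[0.47360088 0.31170299 0.12685418] [  45.7   26.9   -6.8   -8.2  -64.5 -121.5] [[-0.967, -0.173, -0.188], [-0.175, 0.985, -0.009], [0.187, 0.024, -0.982]]
```

View pics/n9.png

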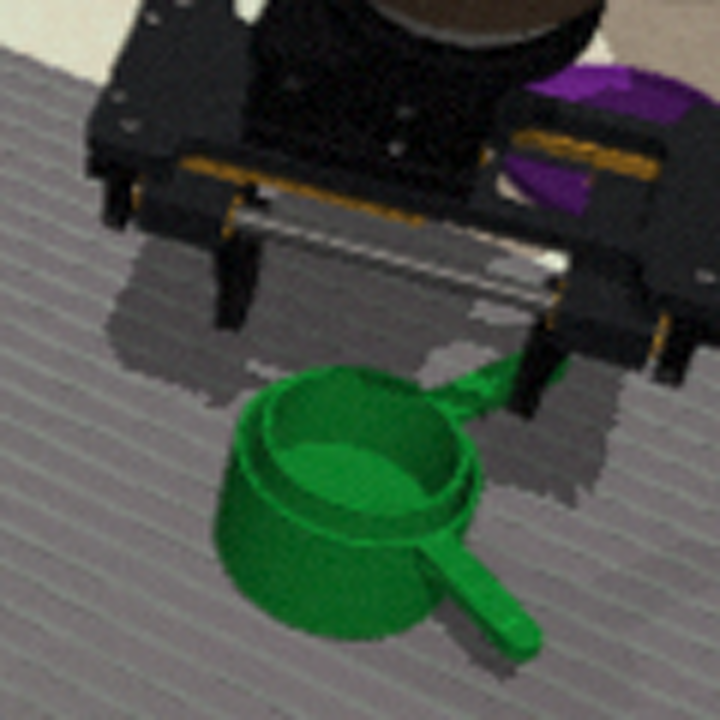

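The fingers sit either side of the medium rim (tips at crop (235,325) and (520,410)). I correct y by +4.5 mm, then descend and close.

Request:
servo_tool --pt "-0.05 0.15 -0.2 0 87" --pt "-0.05 0.15 -0.7 0 87" --pt "-0.05 0.15 -1.2 0 87" --pt "-0.05 0.15 -1.62 0 87" --pt "-0.05 0.15 -1.62 0 87"

```text
time_s: 17.2
tcp_pos: [0.4703, 0.3162, 0.0759]
ee_rot: [[-0.966, -0.174, -0.192], [-0.175, 0.985, -0.012], [0.191, 0.022, -0.981]]
wrist_force: [-0.7, 0.2, 0.2]
gripper_width: 0.994
gripper_force: 0.0
```

Request:
servo_tool --pt "0 0 0 0 87" --pt "0 0 0 0 80" --pt "0 0 0 0 70" --pt "0 0 0 0 60" --pt "0 0 0 0 58"

```text
time_s: 17.62
tcp_pos: [0.4719, 0.3171, 0.079]
ee_rot: [[-0.967, -0.175, -0.187], [-0.176, 0.984, -0.008], [0.186, 0.025, -0.982]]
wrist_force: [0.4, -1.3, 2.2]
gripper_width: 0.785
gripper_force: 30.4
```

Request:
servo_tool --pt "0 0 0 0 58" --pt "0 0 0 0 58" --pt "0 0 0 0 58" --pt "0 0 0 0 58" --pt "0 0 0 0 58"

```text
time_s: 18.03
tcp_pos: [0.4719, 0.317, 0.079]
ee_rot: [[-0.967, -0.175, -0.188], [-0.176, 0.984, -0.009], [0.186, 0.024, -0.982]]
wrist_force: [0.2, -0.6, 4.8]
gripper_width: 0.777
gripper_force: 30.0
```

Request:
servo_tool --pt "0 0 0.3 0 58" --pt "0 0 0.6 0 58" --pt "0 0 1.2 0 58" --pt "0 0 2 0 58" --pt "0 0 2.5 0 58"

```text
time_s: 18.45
tcp_pos: [0.4721, 0.3174, 0.1556]
ee_rot: [[-0.967, -0.175, -0.186], [-0.176, 0.984, -0.008], [0.185, 0.025, -0.982]]
wrist_force: [0.9, 0.7, 0.3]
gripper_width: 0.776
gripper_force: 30.0
```

Request:
servo_tool --pt "0 -0.8 0 0 58" --pt "0 -2 0 0 58" --pt "0 -3.3 0 0 58" --pt "0 -4.6 0 0 58" --pt "0 -5.9 0 0 58"

```text
time_s: 18.87
tcp_pos: [0.4712, 0.1386, 0.1538]
ee_rot: [[-0.966, -0.175, -0.188], [-0.177, 0.984, -0.009], [0.186, 0.025, -0.982]]
wrist_force: [1.8, 0.1, -0.2]
gripper_width: 0.782
gripper_force: 30.0
```

```bash
python3 - <<'E'
from h import *
s=cap("scene");q=r.sense();print(q["tcp_pos"],q["joints"].round(1),q["gripper_width"])
crop(s,(385,220),75,5,"n10")
p,f,n=fit("L",[.004],[.464,.312,1.02],[(s,425,268,40)]);print(f,n,p.round(4).tolist())
E
```

```text
[0.46959172 0.1328599  0.15370021] [  31.6   19.   -16.3   -5.8  -64.6 -108.7] 0.7802174537561217
27.52916130033919 1669.0 [[0.4633, 0.3116, 1.0399]]
```

View pics/n10.png

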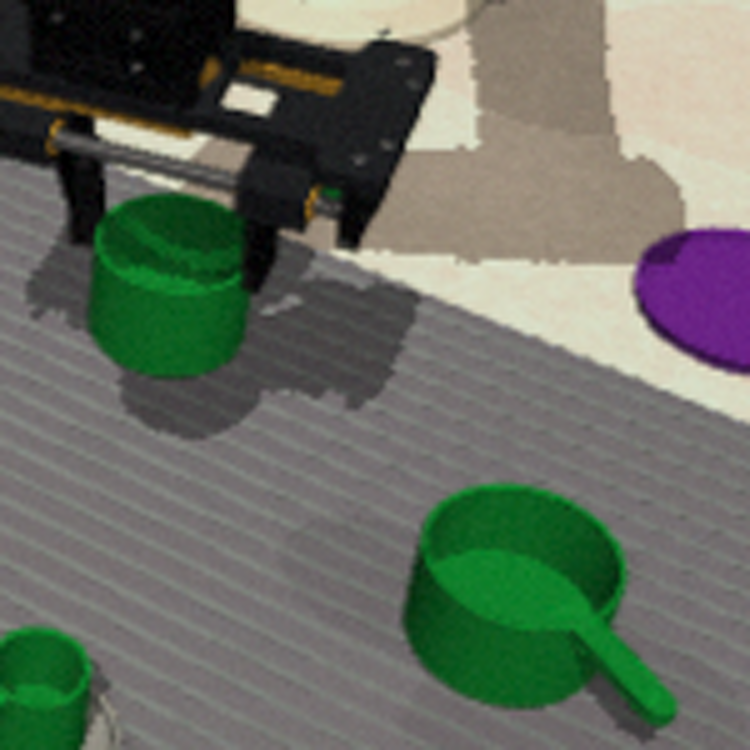

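The medium cup is held (crop (170,290)) and the large cup stands alone at crop (515,595). I carry the medium cup on to its dish.

Request:
servo_tool --pt "0 -1.2 0 0 58" --pt "0 -2.5 0 0 58" --pt "0 -3.8 0 0 58" --pt "0 -5.1 0 0 58" --pt "0 -6.4 0 0 58"

```text
time_s: 19.33
tcp_pos: [0.4714, -0.0536, 0.1538]
ee_rot: [[-0.967, -0.175, -0.187], [-0.176, 0.984, -0.009], [0.186, 0.024, -0.982]]
wrist_force: [1.4, 0.3, -0.9]
gripper_width: 0.779
gripper_force: 30.0
```

Request:
servo_tool --pt "0 -1.3 0 0 58" --pt "0 -2.6 0 0 58" --pt "0 -3.9 0 0 58" --pt "0.05 -5.1 0 0 58" --pt "0.05 -6.2 0 0 58"

```text
time_s: 19.75
tcp_pos: [0.473, -0.2402, 0.1537]
ee_rot: [[-0.967, -0.174, -0.187], [-0.175, 0.985, -0.009], [0.186, 0.024, -0.982]]
wrist_force: [1.6, 0.8, -0.2]
gripper_width: 0.777
gripper_force: 30.0
```

Request:
servo_tool --pt "0 -1.2 0 0 58" --pt "0 -2.2 0 0 58" --pt "0 -2.8 0 0 58" --pt "0 -2.8 -0.5 0 58" --pt "0 -2.8 -1 0 58"

```text
time_s: 20.17
tcp_pos: [0.4735, -0.3236, 0.1237]
ee_rot: [[-0.968, -0.172, -0.186], [-0.173, 0.985, -0.009], [0.184, 0.023, -0.983]]
wrist_force: [0.8, 0.7, -1.5]
gripper_width: 0.777
gripper_force: 30.0
```

Request:
servo_tool --pt "0 0 -0.3 0 58" --pt "0 0 -0.5 0 58" --pt "0 0 -0.5 0 58" --pt "0 0 -0.5 0 58" --pt "0 0 -0.5 0 58"

```text
time_s: 20.58
tcp_pos: [0.4737, -0.322, 0.1091]
ee_rot: [[-0.967, -0.175, -0.187], [-0.176, 0.984, -0.01], [0.186, 0.023, -0.982]]
wrist_force: [-0.4, 0.2, -1.9]
gripper_width: 0.78
gripper_force: 30.0
```

```bash
python3 - <<'E'
from h import *
s=cap("scene");q=r.sense();print(q["tcp_pos"],q["joints"].round(1),q["gripper_width"])
crop(s,(200,155),60,6,"n11")
print(proj(s,(.4705,-.324,.047)),proj(s,(.4705,-.324,.012)))
E
```

```text
[ 0.47372049 -0.3220216   0.10911966] [-16.2  28.2 -12.2   4.1 -59.8 -66. ] 0.7793238742300823
[196.86212909 160.18280998] [198.63992404 170.41440487]
```

View pics/n11.png

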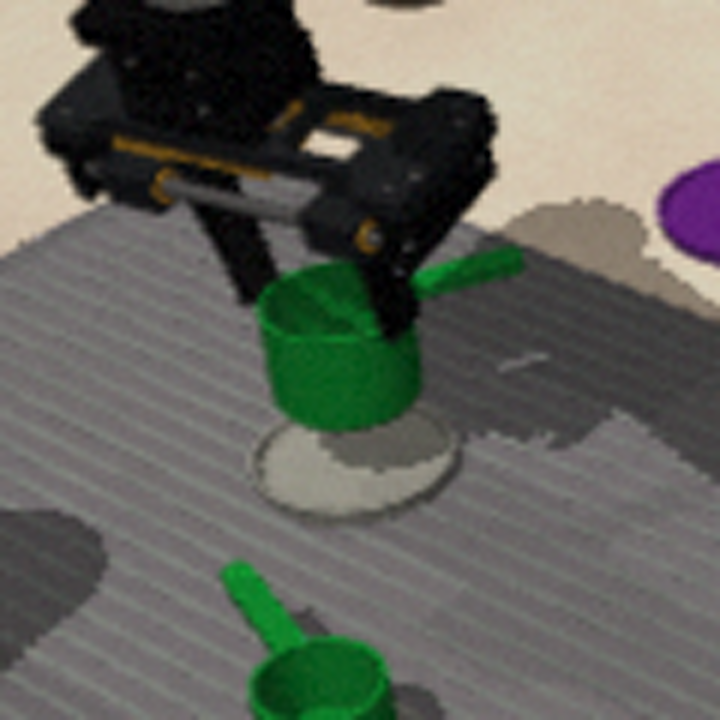

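The medium cup's base is at crop (345,391), and the dish centre projected to that height is (341,391), so it is aligned. I lower it and release.

Request:
servo_tool --pt "0 0 -0.4 0 58" --pt "0 0 -0.8 0 58" --pt "0 0 -1.05 0 58" --pt "0 0 -1.15 0 58" --pt "0 0 -1.15 0 58"

```text
time_s: 21.05
tcp_pos: [0.4729, -0.322, 0.0734]
ee_rot: [[-0.966, -0.175, -0.189], [-0.176, 0.984, -0.009], [0.188, 0.025, -0.982]]
wrist_force: [-0.4, -0.4, -1.1]
gripper_width: 0.781
gripper_force: 30.0
```

Request:
servo_tool --pt "0 0 -0.05 0 58" --pt "0 0 -0.1 0 58" --pt "0 0 -0.13 0 58" --pt "0 0 -0.13 0 58" --pt "0 0 -0.13 0 58"

```text
time_s: 21.47
tcp_pos: [0.4736, -0.3223, 0.071]
ee_rot: [[-0.967, -0.175, -0.187], [-0.176, 0.984, -0.01], [0.186, 0.023, -0.982]]
wrist_force: [0.0, 1.5, 6.6]
gripper_width: 0.782
gripper_force: 30.0
```

Request:
servo_tool --pt "0 0 0 0 75" --pt "0 0 0 0 87" --pt "0 0 0 0 87" --pt "0 0 0 0 87" --pt "0 0 0 0 87"

```text
time_s: 21.88
tcp_pos: [0.4729, -0.3221, 0.0695]
ee_rot: [[-0.966, -0.174, -0.189], [-0.176, 0.984, -0.009], [0.188, 0.024, -0.982]]
wrist_force: [-0.2, 0.2, 0.4]
gripper_width: 0.989
gripper_force: 0.0
```

Request:
servo_tool --pt "0 0 0.3 0 87" --pt "0 0 1 0 87" --pt "0 0 2 0 87" --pt "0 0 2.8 0 87" --pt "0 0 2.8 0 87"

```text
time_s: 22.3
tcp_pos: [0.4759, -0.3236, 0.1599]
ee_rot: [[-0.968, -0.176, -0.179], [-0.176, 0.984, -0.014], [0.178, 0.018, -0.984]]
wrist_force: [-0.2, 0.2, 0.2]
gripper_width: 0.995
gripper_force: 0.0
```

Request:
servo_tool --pt "0 1.2 0 0 80" --pt "0 2.5 0 0 70" --pt "0 3.8 0 0 60" --pt "0 5.1 0 0 50" --pt "0 6.4 0 0 44"

```text
time_s: 22.72
tcp_pos: [0.4727, -0.1285, 0.1541]
ee_rot: [[-0.967, -0.174, -0.188], [-0.175, 0.984, -0.009], [0.187, 0.024, -0.982]]
wrist_force: [1.1, 0.1, 0.6]
gripper_width: 0.707
gripper_force: 0.0
```

Request:
servo_tool --pt "0 1.3 0 0 44" --pt "0 2.6 0 0 44" --pt "0 3.9 0 0 44" --pt "0 5.2 0 0 44" --pt "0 6.5 0 0 44"

```text
time_s: 23.13
tcp_pos: [0.4727, 0.0668, 0.1543]
ee_rot: [[-0.967, -0.175, -0.188], [-0.176, 0.984, -0.009], [0.186, 0.024, -0.982]]
wrist_force: [0.4, -0.5, -0.8]
gripper_width: 0.513
gripper_force: 0.0
```

Request:
servo_tool --pt "0 1.3 0 0 44" --pt "0 2.6 0 0 44" --pt "0 3.9 0 0 44" --pt "0 5.2 0 0 44" --pt "0 6.1 0 0 44"

```text
time_s: 23.55
tcp_pos: [0.4729, 0.2511, 0.1541]
ee_rot: [[-0.966, -0.176, -0.188], [-0.178, 0.984, -0.009], [0.186, 0.025, -0.982]]
wrist_force: [0.6, -0.6, -1.0]
gripper_width: 0.507
gripper_force: 0.0
```

Request:
servo_tool --pt "0 0.8 0 0 44" --pt "0 0.85 0 0 44" --pt "0 0.85 -0.5 0 44" --pt "0 0.85 -1 0 44" --pt "0 0.85 -1 0 44"

```text
time_s: 23.97
tcp_pos: [0.4713, 0.2721, 0.1213]
ee_rot: [[-0.966, -0.174, -0.193], [-0.175, 0.985, -0.012], [0.193, 0.022, -0.981]]
wrist_force: [-0.9, -1.0, -0.1]
gripper_width: 0.505
gripper_force: 0.0
```

```bash
python3 - <<'E'
from h import *
s=cap("scene");t=cap("top");q=r.sense();print(q["tcp_pos"],q["joints"].round(1),q["gripper_width"],q["ee_rot"].round(3).tolist())
p,f,n=fit("M",[.008],[.4705,-.324,2.75],[(s,205,155,30)]);print(f,n,p.round(4).tolist())
cv2.imwrite("pics/n12.png",np.hstack([cv2.resize(c["pixels"][v-50:v+50,u-50:u+50,::-1],(400,400),interpolation=cv2.INTER_CUBIC) for c,u,v in((s,200,160),(s,410,240))]))
E
```

```text
[0.47295682 0.27273583 0.12377077] [  43.    25.5  -10.    -7.8  -63.2 -118.8] 0.5047494740504238 [[-0.966, -0.174, -0.189], [-0.175, 0.984, -0.01], [0.188, 0.023, -0.982]]
14.69844392665702 678.0 [[0.4654, -0.327, 2.6746]]
```

View pics/n12.png

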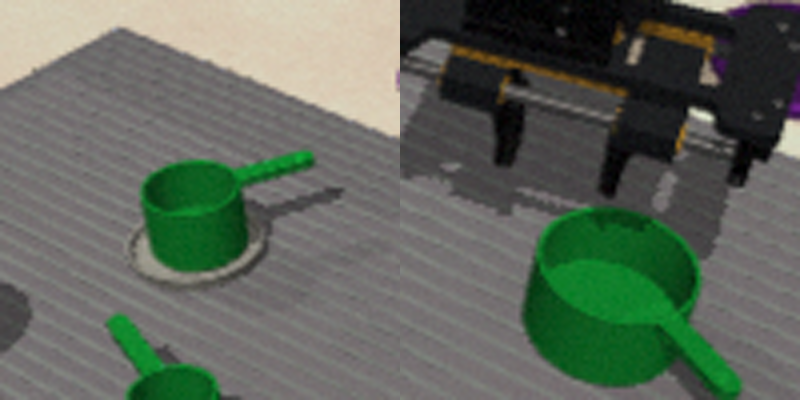

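The medium cup stands in its dish (left crop, (195,215)). The open fingers are near the large cup's -y wall (right crop, tips at (505,160) and (610,190)). I descend with one finger inside the cup.

Request:
servo_tool --pt "0.07 0.07 -0.3 0 44" --pt "0.07 0.07 -0.9 0 44" --pt "0.07 0.07 -1.5 0 44" --pt "0.07 0.07 -2.1 0 44" --pt "0.07 0.07 -2.3 0 44"

```text
time_s: 24.48
tcp_pos: [0.4744, 0.2747, 0.0529]
ee_rot: [[-0.966, -0.173, -0.191], [-0.175, 0.985, -0.011], [0.19, 0.023, -0.982]]
wrist_force: [0.7, -0.2, 0.0]
gripper_width: 0.507
gripper_force: 0.0
```

Request:
servo_tool --pt "0 0 -0.28 0 44" --pt "0 0 -0.28 0 44" --pt "0 0 -0.28 0 30" --pt "0 0 -0.28 0 20" --pt "0 0 -0.28 0 10"

```text
time_s: 24.9
tcp_pos: [0.4757, 0.2759, 0.0474]
ee_rot: [[-0.967, -0.175, -0.187], [-0.176, 0.984, -0.008], [0.185, 0.025, -0.982]]
wrist_force: [-0.1, -0.5, 0.2]
gripper_width: 0.36
gripper_force: 0.0
```

Request:
servo_tool --pt "0 0 0 0 0" --pt "0 0 0 0 0" --pt "0 0 0 0 0" --pt "0 0 0 0 0" --pt "0 0 0 0 0"

```text
time_s: 25.32
tcp_pos: [0.4752, 0.2755, 0.0465]
ee_rot: [[-0.966, -0.174, -0.188], [-0.176, 0.984, -0.009], [0.187, 0.024, -0.982]]
wrist_force: [0.1, -1.1, 0.6]
gripper_width: 0.05
gripper_force: 29.3
```

Request:
servo_tool --pt "0 0 0 0 0" --pt "0 0 0 0 0" --pt "0 0 0 0 0" --pt "0 0 0 0 0" --pt "0 0 0 0 0"

```text
time_s: 25.73
tcp_pos: [0.4752, 0.2755, 0.0465]
ee_rot: [[-0.966, -0.174, -0.188], [-0.176, 0.984, -0.009], [0.187, 0.024, -0.982]]
wrist_force: [0.7, -0.8, 1.8]
gripper_width: 0.049
gripper_force: 29.3
```

Request:
servo_tool --pt "0 0 0.3 0 0" --pt "0 0 0.7 0 0" --pt "0 0 1.3 0 0" --pt "0 0 2 0 0" --pt "0 0 2 0 0"

```text
time_s: 26.15
tcp_pos: [0.4776, 0.2771, 0.1114]
ee_rot: [[-0.968, -0.176, -0.181], [-0.178, 0.984, -0.004], [0.179, 0.028, -0.983]]
wrist_force: [0.6, 0.6, 0.6]
gripper_width: 0.057
gripper_force: 29.3
```

Request:
servo_tool --pt "0.15 -1 0 0 0" --pt "0.3 -2 0 0 0" --pt "0.47 -3.2 0 0 0" --pt "0.65 -4.4 0 0 0" --pt "0.82 -5.5 0 0 0"

```text
time_s: 26.57
tcp_pos: [0.4996, 0.1089, 0.1068]
ee_rot: [[-0.967, -0.175, -0.188], [-0.176, 0.984, -0.009], [0.187, 0.025, -0.982]]
wrist_force: [0.1, -0.3, -0.4]
gripper_width: 0.051
gripper_force: 29.3
```

Request:
servo_tool --pt "0.17 -1.1 0 0 0" --pt "0.34 -2.3 0 0 0" --pt "0.5 -3.5 0 0 0" --pt "0.65 -4.5 0 0 0" --pt "0.75 -5.07 0 0 0"

```text
time_s: 26.98
tcp_pos: [0.5221, -0.0444, 0.1067]
ee_rot: [[-0.967, -0.172, -0.188], [-0.173, 0.985, -0.009], [0.187, 0.024, -0.982]]
wrist_force: [-0.3, -0.1, -1.2]
gripper_width: 0.049
gripper_force: 29.3
```

Request:
servo_tool --pt "0 0 0 0 0" --pt "0 0 -0.3 0 0" --pt "0 0 -0.7 0 0" --pt "0 0 -0.8 0 0" --pt "0 0 -0.8 0 0"

```text
time_s: 27.4
tcp_pos: [0.5213, -0.0407, 0.0812]
ee_rot: [[-0.966, -0.175, -0.191], [-0.177, 0.984, -0.01], [0.19, 0.025, -0.981]]
wrist_force: [0.5, 0.3, -0.9]
gripper_width: 0.046
gripper_force: 29.3
```

```bash
python3 - <<'E'
from h import *
s=cap("scene");q=r.sense();print(q["tcp_pos"],q["gripper_width"],q["ee_rot"].round(3).tolist())
z=q["tcp_pos"][2]-.0425;print(z,proj(s,(.514,-.0015,z)),proj(s,(.514,-.0015,z+.052)))
crop(s,(285,205),60,6,"n13")
E
```

```text
[ 0.52192468 -0.04071972  0.08194477] 0.05305614309814281 [[-0.966, -0.176, -0.19], [-0.177, 0.984, -0.01], [0.188, 0.024, -0.982]]
0.03944477383923813 [280.00600781 215.3878207 ] [279.70745175 198.56908806]
```

View pics/n13.png

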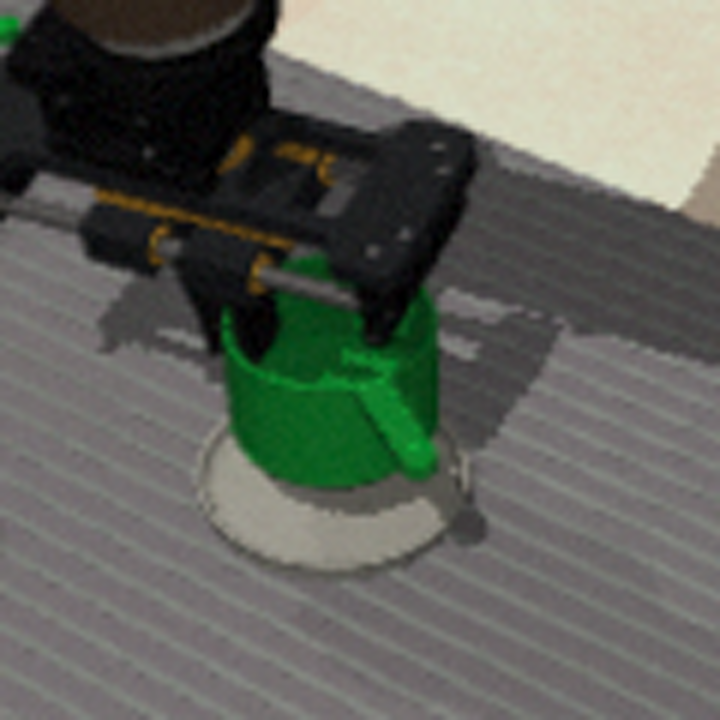

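The large cup's base is centred at crop (332,420), against (330,422) expected over the dish centre. I lower it.

Request:
servo_tool --pt "0 0 -0.3 0 0" --pt "0 0 -0.6 0 0" --pt "0 0 -0.85 0 0" --pt "0 0 -0.92 0 0" --pt "0 0 -0.92 0 0"

```text
time_s: 27.87
tcp_pos: [0.5216, -0.0416, 0.0537]
ee_rot: [[-0.966, -0.174, -0.191], [-0.176, 0.984, -0.01], [0.189, 0.024, -0.982]]
wrist_force: [0.1, -0.9, -0.8]
gripper_width: 0.052
gripper_force: 29.3
```

Request:
servo_tool --pt "0 0 -0.05 0 0" --pt "0 0 -0.1 0 0" --pt "0 0 -0.15 0 0" --pt "0 0 -0.15 0 0" --pt "0 0 -0.15 0 0"

```text
time_s: 28.28
tcp_pos: [0.5225, -0.0416, 0.0505]
ee_rot: [[-0.967, -0.174, -0.188], [-0.176, 0.984, -0.009], [0.186, 0.024, -0.982]]
wrist_force: [0.1, -0.0, -0.0]
gripper_width: 0.055
gripper_force: 29.3
```

Request:
servo_tool --pt "0 0 -0.04 0 0" --pt "0 0 -0.04 0 0" --pt "0 0 -0.04 0 10" --pt "0 0 -0.04 0 20" --pt "0 0 -0.04 0 34"

```text
time_s: 28.7
tcp_pos: [0.5222, -0.0415, 0.0491]
ee_rot: [[-0.967, -0.174, -0.188], [-0.176, 0.984, -0.009], [0.187, 0.024, -0.982]]
wrist_force: [-0.5, 0.2, -0.3]
gripper_width: 0.183
gripper_force: 0.0
```

Request:
servo_tool --pt "0 0 0 0 34" --pt "0 0 0 0 34" --pt "0 0 0 0 34" --pt "0 0 0 0 34" --pt "0 0 0 0 34"

```text
time_s: 29.12
tcp_pos: [0.5222, -0.0416, 0.049]
ee_rot: [[-0.966, -0.174, -0.189], [-0.176, 0.984, -0.009], [0.187, 0.024, -0.982]]
wrist_force: [0.5, -0.2, -0.1]
gripper_width: 0.386
gripper_force: 0.0
```

Request:
servo_tool --pt "0 0 0.5 0 34" --pt "0 0 1.2 0 34" --pt "0 0 2.2 0 34" --pt "0 0 3.2 0 34" --pt "0 0 4 0 34"

```text
time_s: 29.53
tcp_pos: [0.5226, -0.0417, 0.1712]
ee_rot: [[-0.967, -0.175, -0.187], [-0.176, 0.984, -0.009], [0.186, 0.024, -0.982]]
wrist_force: [1.3, 0.6, -1.2]
gripper_width: 0.39
gripper_force: 0.0
```

Request:
servo_tool --pt "-1 0 1 0 34" --pt "-2 0 2 0 34" --pt "-2.5 0 3 0 34" --pt "-2.5 0 3 0 34" --pt "-2.5 0 3 0 34"

```text
time_s: 29.95
tcp_pos: [0.4473, -0.0414, 0.2614]
ee_rot: [[-0.967, -0.175, -0.183], [-0.176, 0.984, -0.008], [0.181, 0.025, -0.983]]
wrist_force: [-0.9, 0.3, -0.0]
gripper_width: 0.39
gripper_force: 0.0
```

```bash
python3 - <<'E'
from h import *
s=cap("scene");q=r.sense();print(q["tcp_pos"],q["joint_velocities"].round(1),q["wrist_force"])
for k,p0,v in(("L",(.514,-.0015,1.02),(290,212,40)),("M",(.468,-.326,2.7),(205,155,30)),("S",(.628,-.177,-1.92),(196,205,32)),("T",(.632,.18,-.36),(320,282,32))):
    p,f,n=fit(k,[.008],p0,[(s,)+v]);print(k,f,n,p.round(4).tolist())
cv2.imwrite("pics/n14.png",cv2.resize(s["pixels"][110:330,140:440,::-1],(800,587),interpolation=cv2.INTER_CUBIC))
E
```

```text
[ 0.44702174 -0.04144819  0.25970976] [-0.2  2.6 -1.1 -0.2 -0.   0.1] [-0.01176441  0.13073199 -1.02541628]
L 17.01113615588082 1154.0 [[0.5117, -0.005, 1.0234]]
M 14.867185801443565 678.0 [[0.4652, -0.3265, 2.6685]]
S 74.14326447853293 746.0 [[0.6283, -0.1779, -1.9358]]
T 19.18596382381781 671.0 [[0.6322, 0.1797, -0.3621]]
```

View pics/n14.png

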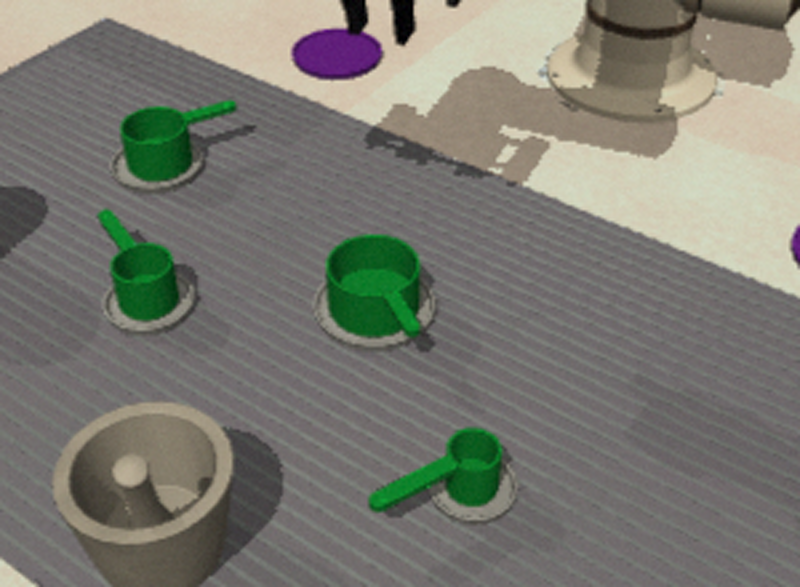

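All four cups stand flat in their own dishes, at picture positions (157,145), (145,282), (373,285) and (473,465). The gripper is clear of everything, so I hand the job in.

```bash
python3 -c "
from station import r
print(r.finish_job())"
```

```text
the job is handed in; nothing more can be done
None
```

All four cups stand upright in their own dishes, about 2–6 mm off centre by the last camera fit, and I handed the job in at about 30 s; the result was not reported back.

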